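# Fit the keyed spindle to the biscuit machine's drive hub and hold it home

### The job

Take the cap off the biscuit machine's drive hub and set it down (do not drop it) in the free place of the row on the low shelf, in line with the two dies. Then lift the keyed spindle out of its stand and push it into the hub, turning it until the key slips into the keyway, and keep pushing against the spring until its collar sits flush on the hub's rim. Finish like that, still gripping the spindle and holding it pressed fully home, and leave the other things on the table and shelf where they are.

Things in the scene. Friction and masses are not known exactly. Their poses are not given: they have to be found in the camera images.
- hub_rim (a point): Centre of the drive hub's top rim, 145 mm above the table; covered by the cap at the start. z up; x points from the axis towards the keyway. The hub is fixed and does not turn. Bore 25 mm across, open at the top; keyway: a slot 8.5 mm wide in the bore wall, reaching 18 mm from the axis, all the way down.
- hub: The hub: an upright steel tube 50 mm across and 75 mm tall on the low aluminium housing of the machine (240 x 180 mm, 70 mm high). Origin: centre of its foot on the housing; x towards the keyway. On the keyway side a boss 10 mm wide, reaching 36 mm from the axis, runs up the lower 45 mm and shows below the cap.
- plunger (a joint): Spring plunger (round plate) in the hub's bore: travel in m, 0 at rest with its top 44 mm below the rim, grows as it is pushed down, stop at 0.012. Its spring needs 4 N to start and 1 N more per mm: about 14 N at 10 mm, where the spindle's collar meets the rim. It lifts the spindle again when that is not held down.
- cap: The cap: a loose round aluminium cap with a knob, about 0.2 kg, an upside-down cup that at the start sits over the hub (lift straight up 25 mm or more to free it). Origin: centre of its lower edge; z up. Sizes: see cap_mid.
- cap_mid (a point): Centre of the cap on its axis, 34 mm above its lower edge (half-way up). Skirt 62 mm across and 28 mm high, 22 mm deep inside; on it a round knob 18 mm across and 40 mm tall, from 6 mm below this point to 34 mm above it: grip the knob in its upper half.
- spindle: The spindle: a loose steel shaft with key, collar and grip, upright in the stand, 0.36 to 0.54 kg. Origin: centre of the shaft's lower tip; z up, x towards the key. Shaft 22 mm across and 54 mm long with a tapered nose; its lowest 14 mm have no key; above that a key 6 mm wide reaches 16.5 mm from the axis, up to the collar.
- spindle_mid (a point): Point on the spindle's axis half-way up, at the underside of its collar, 54 mm above the tip; x towards the key, z up. Collar 52 mm across, 8 mm thick, resting on the stand at the start, with a lug 10 mm wide on the key's side reaching 36 mm from the axis. On it a flat grip 14 mm thick (y), 40 mm long (x), 45 mm tall, from 8 to 53 mm above this point.
- stand: White plastic tube, fixed, 64 mm across, 40 mm inside, 70 mm tall, that the spindle hangs in. Origin: centre of its foot on the table.
- free_place: The free place of the row: a thin dark rubber disc 60 mm across, flat on the shelf. Origin: its centre at the shelf's upper surface (50 mm above the table). y runs along the row, x across it, z up. The row has three places 78 mm apart; the other two hold dies; which one is free varies.
- shelf: Low aluminium shelf, fixed, 110 x 280 mm (x, y), upper surface 50 mm above the table. Origin: centre of its underside on the table; y runs along the row.
- die_a: Round grooved steel die, loose, 56 mm across, 34 mm high, standing in the row. Origin: centre of its underside.
- die_b: A second die like die_a, in the same row.
- bowl: Steel bowl, 120 mm across, 50 mm high, a bystander. Origin: centre of its underside.
- jar: Glass jar with metal lid, 60 mm across, 85 mm high, a bystander. Origin: centre of its underside.
- can: Can with a paper label, 66 mm across, 75 mm high, a bystander. Origin: centre of its underside.
- scoop: Steel spoon, 190 mm long, lying, a bystander. Origin: underside, about mid-length.
- cup: Steel cup, 68 mm across, 60 mm high, a bystander. Origin: centre of its underside.
- block: Small wooden block, 60 x 50 x 30 mm, a bystander. Origin: centre of its underside.

How it is judged:
By the outcome, as a careful person would: the job done as asked, in the order asked, and still so for the second after the job is handed in, while the arm keeps its last pose, push and grip.
It also fails if it takes over 54 s, if anything falls off the work surface, if the arm or the gripper's body presses on something with over 40 N, if the wrist force passes 120 N, or if a joint passes its speed limit or range.

### The arm

A 6-joint arm with a two-finger parallel gripper is mounted at the origin on the work surface. World frame = base frame: x ahead of the robot, y to its left, z up, the work surface at z = 0. Lengths are in m, angles in rad, forces in N, time in s.
With the tool pointing down it reaches from about 0.3 to 0.775 m from the base axis. Payload 14.6 kg.
Tool frame: the origin (TCP) lies at the very end of the fingers, on their centre line; the grasp point (between the pads) lies 19 mm behind it; z points along the fingers, y is the line along which they close (so a half turn about z gives the same grasp; the last joint's range is limited). The gripper opens to 85 mm and grips with 20 to 120 N. Pads are 22 mm wide; open, the fingers measure 114 mm over their backs; the gripper's body (76 mm by 85 mm) begins 54 mm behind the grasp point. The pads swing forward as they close: fully open they stand 13 mm farther back than shut.
Start: joints at [1.255, 0.3, 1.521, -0, 1.321, -0.067], TCP at [0.135, 0.533, 0.206] pointing down, gripper open.
Joint ranges: [-3.03, 3.03], [-0.79, 2.21], [0.23, 2.52], [-1.04, 4.18], [0, 3.07], [-2.55, 2.55]. Speed limits (rad/s): [2.22, 2.22, 2.57, 3.14, 3.14, 3.14].

### API

Orientations are given as a 3x3 rotation matrix whose columns are the frame's x, y, z axes.
In Python, from station import bot gives the robot as it stands. The module is installed in compiled form; this text tells all that it offers.
- The arm moves only by the tool move_arm, never from a script. Its argument "rows" is a list that holds one entry, the list of rows, each a list of 7 numbers: the turn, a rotation vector about the world's x, y, z in degrees, then the shift along the world's x, y, z in cm, then the opening in per cent of the stroke, from 0 (shut) to 100 (fully open). A call has 1 to 12 rows; each row shifts and turns the commanded pose from where the row before left it; what a row does not reach is not made up. A row lasts 1/12 s, in which the tool goes at most 41.7 mm and 7.16 degrees, less where a joint would pass 70% of its speed; a pose out of reach is approached as far as the arm can. A call is refused whole if a number of a shift passes 4.17 or a number of a turn 7.16, either way. A call with a gripper value outside its range is refused whole. The fingers move at their own pace and stop on an object; the grip force is fixed at half the most. Time passes only in rows, so rows that do not move let the fingers close. It gives the time, the measured TCP pose, the force, the opening and the grip force at its end, in the units of the state.
- bot.get_state(): the state, without advancing time (a new reading comes with each control period).
- bot.read_camera(name): name is "scene" or "side" or "wrist"; returns (picture, depth): 400x640x3 uint8, red, green, blue; 400x640 float32, m along the optical axis (not along the pixel's ray), 0 where there is no reading.
- bot.camera_params(name): a dict with "camera_matrix" (3x3 intrinsics, pixels), "camera_from_world" (4x4, takes a point from world to camera coordinates). Camera axes: x right, y down, z forward; pixel columns grow to the right and rows downward; lengths in m; the calibration is good to about 2 mm. A picture is of the moment at which its call begins: read the wrist's pose just before it. camera_params takes no time and is no camera call; for the wrist camera it gives the pose at the moment of the call.
- bot.sign_off(): hands the job in; it is judged then, once.
Trained networks look in the newest picture that a camera, given by its name, has taken for a name from the list of things; names that differ only in an ending like _2 or _b are one class to them, and where a whole thing is asked for, a point or a joint stands for the part that bears it (a point fixed in the world has none). Each returns a list of dicts, best first, with "p" (0 to 1); they miss things now and then, are a little off and sometimes report something else, mostly with a low value. They report only what shows in the picture. A call takes as long as a camera call.
- bot.boxes_of(name, camera): "centre" ([x, y, z] in m, in world coordinates, good to about 4 mm: the middle of the surface that is visible of it).
- bot.mark_of(name, camera): "centre" ([x, y, z] in m, in world coordinates, good to about 4 mm: a listed point, or the origin of a listed thing).
The state is a dict: "clock": time; "joint_pos": joint angles; "qd": joint speeds; "effort": joint torques, N m; "tcp_pos": TCP position; "orientation": TCP orientation; "ft_force": force on the tool from outside, world axes, zero at the start; "torque": the same for the moment, N m; "opening": finger opening in m; "grip_force": force on a finger pad.
Only numpy, scipy, OpenCV 4.12 (cv2) and the standard library are available. Lean on these libraries where they do the work, as an engineer would, in place of code of your own. Each camera call takes 0.05 s, during which the arm holds its last target. There are 200 camera calls.

## Working session

There is one attempt and no reset: what is moved stays moved. The work goes in short steps, Python scripts to look and compute and a tool call to move; the robot and the scene stay as the last step left them, time stands still between calls to the robot, and variables do not carry over. Pictures are saved under pics/ and viewed, at most 10 in all, crops included, and the job is handed in when it is done.

Besides the shell and the picture viewer there is one more tool, called after "Call:" as a command line: name --argument value ..., lists and objects as JSON in quotes. move_arm: Moves the arm, as the interface text tells. Its arguments: {"type":"object","properties":{"rows":{"type":"array"}},"required":["rows"]}

```bash
mkdir -p pics
python3 - <<'E'
from station import bot
import cv2,numpy as np
s=bot.get_state();print(s['clock'],s['tcp_pos'],s['orientation'],s['opening'])
a=[]
for c in("scene","side"):
    p,d=bot.read_camera(c);a.append(p);np.savez(f'{c}.npz',p=p,d=d)
    for n in("cap_mid","spindle_mid","spindle","free_place","hub","stand","shelf","die_a","jar","can","bowl","cup","block","scoop"):
        print(c,n,[(np.round(r["centre"],3).tolist(),round(r["p"],2)) for r in bot.mark_of(n,c)[:2]])
cv2.imwrite('pics/a.png',a[0][...,::-1]);cv2.imwrite('pics/b.png',a[1][...,::-1])
E
```

```text
0.0 [0.13531623 0.53281811 0.20530683] [[-9.69208809e-01  2.46239939e-01 -4.21020333e-04]
 [ 2.46240264e-01  9.69208167e-01 -1.12347172e-03]
 [ 1.31412736e-04 -1.19255085e-03 -9.99999280e-01]] 0.08509842205094131
scene cap_mid [([0.552, -0.044, 0.158], 0.82), ([0.517, -0.338, 0.019], 0.34)]
scene spindle_mid []
scene spindle [([0.516, -0.337, 0.015], 0.46)]
scene free_place [([0.403, 0.334, 0.049], 0.7)]
scene hub [([0.55, -0.042, 0.069], 0.72)]
scene stand [([0.511, -0.34, 0.003], 0.66)]
scene shelf [([0.476, 0.304, -0.005], 0.88), ([0.514, -0.335, 0.071], 0.27)]
scene die_a [([0.55, 0.273, 0.052], 0.77), ([0.555, -0.044, 0.156], 0.68)]
scene jar [([0.714, 0.172, -0.0], 0.87), ([0.548, -0.041, 0.067], 0.68)]
scene can [([0.642, 0.345, -0.001], 0.94)]
scene bowl [([0.682, -0.409, 0.001], 0.76), ([0.553, -0.04, 0.123], 0.22)]
scene cup [([0.555, -0.045, 0.157], 0.17)]
scene block [([0.358, -0.315, 0.005], 0.51)]
scene scoop [([0.355, -0.166, -0.003], 0.76)]
side cap_mid [([0.552, -0.043, 0.154], 0.92)]
side spindle_mid [([0.516, -0.338, 0.073], 0.84), ([0.475, 0.304, 0.0], 0.31)]
side spindle [([0.515, -0.34, 0.012], 0.57)]
side free_place [([0.405, 0.333, 0.048], 0.48)]
side hub [([0.548, -0.039, 0.073], 0.72), ([0.548, 0.276, 0.05], 0.6)]
side stand [([0.516, -0.34, -0.001], 0.92), ([0.552, -0.043, 0.124], 0.25)]
side shelf [([0.476, 0.305, -0.004], 0.7), ([0.357, -0.159, -0.003], 0.65)]
side die_a [([0.472, 0.3, 0.05], 0.65), ([0.553, 0.279, 0.05], 0.48)]
side jar [([0.714, 0.173, -0.002], 0.88)]
side can [([0.639, 0.346, -0.003], 0.75), ([0.515, -0.34, 0.071], 0.16)]
side bowl [([0.679, -0.404, -0.002], 0.96)]
side cup [([0.374, 0.13, -0.002], 0.71), ([0.552, -0.042, 0.072], 0.23)]
side block [([0.358, -0.319, 0.002], 0.67), ([0.549, 0.276, 0.049], 0.21)]
side scoop [([0.353, -0.159, -0.002], 0.84), ([0.373, 0.129, -0.001], 0.26)]
```

View pics/a.png

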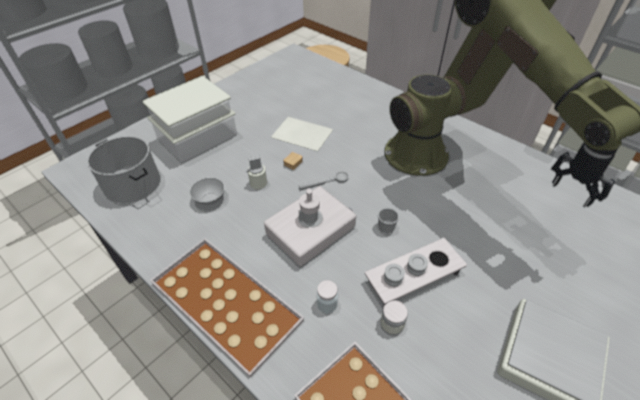

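View pics/b.png

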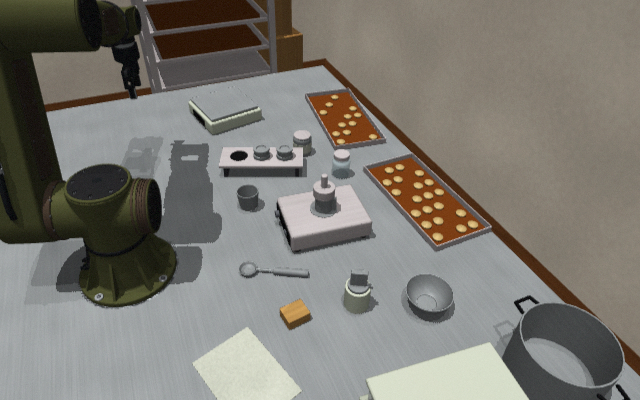

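The scene view shows the capped hub at (309,205), the free place at (439,258) and the spindle in its stand at (257,175). The side view shows the spindle's grip at (358,280) and the cap at (324,190).

Call:
move_arm --rows '[[[0, 0, 0, 2.3, -2.9, 0.8, 100], [0, 0, 0, 2.3, -2.9, 0.8, 100], [0, 0, 0, 2.3, -2.9, 0.8, 100], [0, 0, 0, 2.3, -2.9, 0.8, 100], [0, 0, 0, 2.3, -2.9, 0.8, 100], [0, 0, 0, 2.3, -2.9, 0.8, 100], [0, 0, 0, 2.3, -2.9, 0.8, 100], [0, 0, 0, 2.3, -2.9, 0.8, 100], [0, 0, 0, 2.3, -2.9, 0.8, 100], [0, 0, 0, 2.3, -2.9, 0.8, 100], [0, 0, 0, 2.3, -2.9, 0.8, 100], [0, 0, 0, 2.3, -2.9, 0.8, 100]]]'

```text
clock: 2.5
tcp_pos: [0.4122, 0.1834, 0.3025]
orientation: [[-0.969, 0.246, 0.001], [0.246, 0.969, 0.0], [-0.001, 0.0, -1.0]]
ft_force: [0.6, 1.2, 0.3]
opening: 0.0852
grip_force: 0.0
```

Call:
move_arm --rows '[[[0, 0, 0, 1.7, -2.8, 0, 100], [0, 0, 0, 1.7, -2.8, 0, 100], [0, 0, 0, 1.7, -2.8, 0, 100], [0, 0, 0, 1.7, -2.8, 0, 100], [0, 0, 0, 1.7, -2.8, 0, 100], [0, 0, 0, 1.7, -2.8, 0, 100], [0, 0, 0, 1.7, -2.8, 0, 100], [0, 0, 0, 1.7, -2.8, 0, 100], [0, 0, 0, 0, 0, 0, 100], [0, 0, 0, 0, 0, 0, 100]]]'

```text
clock: 3.33
tcp_pos: [0.5477, -0.0401, 0.3012]
orientation: [[-0.969, 0.248, -0.001], [0.248, 0.969, 0.0], [0.001, -0.0, -1.0]]
ft_force: [0.1, 0.2, 0.7]
opening: 0.0856
grip_force: 0.0
```

Run:
```python
from station import bot
import cv2,numpy as np
P=bot.camera_params("wrist");p,d=bot.read_camera("wrist");np.savez('w1.npz',p=p,d=d,**P)
for n in("cap_mid","hub","cap"):
    print(n,[(np.round(r["centre"],4).tolist(),round(r["p"],2)) for r in bot.mark_of(n,"wrist")[:2]])
s=bot.get_state();print(s['clock'],s['tcp_pos'])
print(np.linalg.inv(P["camera_from_world"]).round(3))
# points at knob top / skirt top by height
K=P["camera_matrix"];T=np.linalg.inv(P["camera_from_world"])
v,u=np.mgrid[:400,:640];X=np.stack([(u-K[0,2])/K[0,0]*d,(v-K[1,2])/K[1,1]*d,d],-1)@T[:3,:3].T+T[:3,3]
for lo,hi in((.184,.2),(.144,.158)):
    m=(X[...,2]>lo)&(X[...,2]<hi)&(d>0)&(np.hypot(X[...,0]-.552,X[...,1]+.043)<.045)
    q=X[m];print(m.sum(),q.mean(0),q.min(0),q.max(0), cv2.minEnclosingCircle(q[:,:2].astype(np.float32)))
cv2.imwrite('pics/w1.png',p[...,::-1])
```

```text
cap_mid [([0.5549, -0.0405, 0.1577], 0.67)]
hub []
cap [([0.5516, -0.0442, 0.1227], 0.97)]
3.5333 [ 0.54715514 -0.03806813  0.30218586]
[[ 0.248  0.922  0.297  0.473]
 [ 0.969 -0.237 -0.075 -0.02 ]
 [ 0.001  0.306 -0.952  0.469]
 [ 0.     0.     0.     1.   ]]
225 [ 0.55341071 -0.04147173  0.19012927] [ 0.54548484 -0.05024435  0.18401516] [ 0.56256955 -0.03311608  0.19224886] ((0.5541029572486877, -0.041578907519578934), 0.00883609987795353)
1760 [ 0.55182492 -0.04118957  0.15064219] [ 0.52358916 -0.0724577   0.14412586] [ 0.58518724 -0.01114766  0.15771068] ((0.5543667078018188, -0.041561562567949295), 0.03109990805387497)
```

View pics/w1.png

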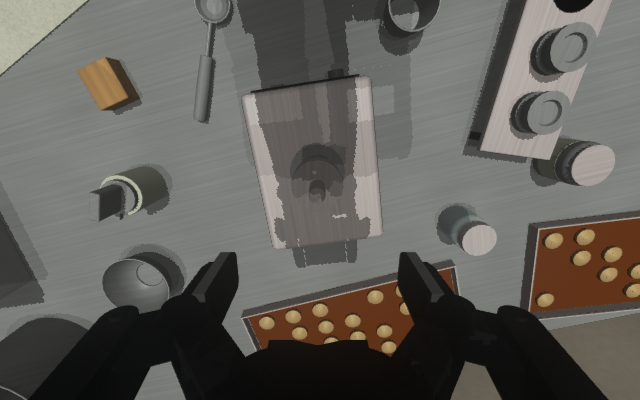

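The cap shows from above at (318,185), with the knob near (318,188). Its depth circles match the given sizes (9 mm and 31 mm radii).

Call:
move_arm --rows '[[[0, 0, -4, 0.37, -0.13, -1, 100], [0, 0, -3, 0.3, -0.1, -2, 100], [0, 0, 0, 0, 0, -3, 100], [0, 0, 0, 0, 0, -3, 100], [0, 0, 0, 0, 0, -2.5, 100], [0, 0, 0, 0, 0, -1.5, 100], [0, 0, 0, 0, 0, -1, 100], [0, 0, 0, 0, 0, 0, 0], [0, 0, 0, 0, 0, 0, 0], [0, 0, 0, 0, 0, 0, 0], [0, 0, 0, 0, 0, 0, 0], [0, 0, 0, 0, 0, 0, 0]]]'

```text
clock: 4.53
tcp_pos: [0.5545, -0.0413, 0.1629]
orientation: [[-0.932, 0.362, 0.002], [0.362, 0.932, -0.0], [-0.002, 0.0, -1.0]]
ft_force: [-0.0, 0.5, -1.0]
opening: 0.0256
grip_force: 0.0
```

Call:
move_arm --rows '[[[0, 0, 0, 0, 0, 0, 0], [0, 0, 0, 0, 0, 0, 0], [0, 0, 0, 0, 0, 0, 0], [0, 0, 0, 0, 0, 0, 0], [0, 0, 0, 0, 0, 0.5, 0], [0, 0, 0, 0, 0, 1, 0], [0, 0, 0, 0, 0, 1.5, 0], [0, 0, 0, 0, 0, 2, 0], [0, 0, 0, 0, 0, 2, 0], [0, 0, 0, 0, 0, 2, 0], [0, 0, 0, 0, 0, 1, 0], [0, 0, 0, 0, 0, 0, 0]]]'

```text
clock: 5.53
tcp_pos: [0.5547, -0.0412, 0.2644]
orientation: [[-0.932, 0.362, 0.004], [0.362, 0.932, -0.0], [-0.004, 0.001, -1.0]]
ft_force: [0.3, 0.7, -0.7]
opening: 0.0128
grip_force: 58.7
```

Run:
```python
from station import bot
import numpy as np
s=bot.get_state();print(s['clock'],s['tcp_pos'],s['opening'],s['grip_force'],s['ft_force'])
for c in("scene","side"):
    p,d=bot.read_camera(c);P=bot.camera_params(c);np.savez(f'{c}2.npz',p=p,d=d,**P)
    for n in("cap_mid","hub_rim","free_place","die_a"):
        print(c,n,[(np.round(r["centre"],4).tolist(),round(r["p"],2)) for r in bot.mark_of(n,c)[:3]])
    K=P["camera_matrix"];T=np.linalg.inv(P["camera_from_world"])
    v,u=np.mgrid[:400,:640];X=np.stack([(u-K[0,2])/K[0,0]*d,(v-K[1,2])/K[1,1]*d,d],-1)@T[:3,:3].T+T[:3,3]
    # shelf top outline and free disc (dark)
    g=p.mean(2);m=(abs(X[...,2]-.05)<.006)&(np.hypot(X[...,0]-.404,X[...,1]-.333)<.06)&(d>0)&(g<70)
    q=X[m];print('disc',m.sum(),(q.max(0)+q.min(0))/2,q.max(0)-q.min(0),q.mean(0),cv2.minEnclosingCircle(q[:,:2].astype(np.float32)) if 0 else '')
    m=(abs(X[...,2]-.084)<.005)&(np.hypot(X[...,0]-.51,X[...,1]-.29)<.09)&(d>0)
    q=X[m];
    for cx,cy in((.474,.304),(.549,.276)):
        r=q[np.hypot(q[:,0]-cx,q[:,1]-cy)<.036];print('die',len(r),(r.max(0)+r.min(0))/2,r.max(0)-r.min(0))
```

```text
5.5333 [ 0.55474665 -0.04123995  0.26443722] 0.01276995498117413 58.651108145713806 [ 0.27180715  0.70299844 -0.67969489]
scene cap_mid [([0.5558, -0.0446, 0.2597], 0.6)]
scene hub_rim [([0.5483, -0.0436, 0.1415], 0.58)]
scene free_place [([0.4041, 0.3324, 0.0508], 0.78), ([0.5509, 0.2747, 0.0535], 0.27)]
scene die_a [([0.4781, 0.3046, 0.0499], 0.77), ([0.5504, 0.271, 0.0518], 0.76)]
disc 183 [0.40767666 0.33392658 0.04863371] [0.04767605 0.05021723 0.0088768 ] [0.40693018 0.33418006 0.0483283 ] 
die 192 [0.47981787 0.30371182 0.08336035] [0.05597181 0.05443252 0.00869738]
die 194 [0.55183184 0.27469297 0.08275652] [0.055968   0.05421259 0.00750052]
side cap_mid [([0.553, -0.0433, 0.2527], 0.63)]
side hub_rim []
side free_place [([0.4052, 0.3343, 0.0467], 0.66)]
side die_a [([0.5529, -0.0431, 0.0678], 0.75), ([0.4757, 0.2984, 0.0483], 0.72), ([0.5484, 0.2747, 0.053], 0.66)]
disc 99 [0.40596966 0.33539191 0.05162989] [0.05499377 0.05348468 0.0086754 ] [0.40583164 0.33497369 0.05362056] 
die 130 [0.47864104 0.30366057 0.08428657] [0.05401795 0.05779215 0.00942479]
die 127 [0.55085928 0.27475706 0.08431532] [0.05619931 0.0566167  0.0093168 ]
```

Call:
move_arm --rows '[[[0, 0, 0, -0.6, 1.5, 0, 0], [0, 0, 0, -1.2, 3.0, 0, 0], [0, 0, 0, -1.5, 3.8, 0, 0], [0, 0, 0, -1.5, 3.8, 0, 0], [0, 0, 0, -1.5, 3.8, 0, 0], [0, 0, 0, -1.5, 3.8, 0, 0], [0, 0, 0, -1.5, 3.8, 0, 0], [0, 0, 0, -1.5, 3.8, 0, 0], [0, 0, 0, -1.5, 3.8, 0, 0], [0, 0, 0, -1.4, 3.5, -0.5, 0], [0, 0, 0, -1.1, 2.85, -1, 0], [0, 0, 0, 0, 0, -2, 0]]]'

```text
clock: 7.03
tcp_pos: [0.4045, 0.3378, 0.2281]
orientation: [[-0.933, 0.359, 0.002], [0.359, 0.933, 0.003], [-0.001, 0.004, -1.0]]
ft_force: [0.5, -0.7, -2.8]
opening: 0.0127
grip_force: 58.8
```

Call:
move_arm --rows '[[[0, 0, 0, 0, 0, -2.5, 0], [0, 0, 0, 0, 0, -2.5, 0], [0, 0, 0, 0, 0, -2.5, 0], [0, 0, 0, 0, 0, -2, 0], [0, 0, 0, 0, 0, -1.5, 0], [0, 0, 0, 0, 0, -1, 0], [0, 0, 0, 0, 0, 0, 0], [0, 0, 0, 0, 0, 0, 0], [0, 0, 0, 0, 0, 0, 0]]]'

```text
clock: 7.78
tcp_pos: [0.4066, 0.3336, 0.108]
orientation: [[-0.932, 0.363, 0.001], [0.363, 0.932, 0.001], [-0.001, 0.001, -1.0]]
ft_force: [-0.6, 0.3, -1.9]
opening: 0.0128
grip_force: 58.8
```

Run:
```python
from station import bot
import numpy as np
a=[]
for i in range(2):
  for c in("scene","side"):
    bot.read_camera(c)
    print(c,[(np.round(r["centre"],4).tolist(),round(r["p"],2)) for r in bot.mark_of("cap_mid",c)[:1]])
    a.append(np.r_[bot.get_state()['tcp_pos'],bot.get_state()['ft_force']])
print(np.mean(a,0).round(4))
```

```text
scene [([0.4061, 0.3305, 0.1026], 0.61)]
side [([0.5162, -0.3356, 0.0707], 0.72)]
scene [([0.4066, 0.3298, 0.1042], 0.97)]
side [([0.4062, 0.3294, 0.1015], 0.83)]
[ 0.4064  0.3334  0.1075  0.2482 -0.1002 -1.7805]
```

Call:
move_arm --rows '[[[0, 0, 0, 0, 0, -0.6, 0], [0, 0, 0, 0, 0, -0.5, 0], [0, 0, 0, 0, 0, -0.2, 0], [0, 0, 0, 0, 0, -0.1, 0], [0, 0, 0, 0, 0, -0.1, 0], [0, 0, 0, 0, 0, -0.1, 0]]]'

```text
clock: 8.68
tcp_pos: [0.4062, 0.3333, 0.0908]
orientation: [[-0.932, 0.362, 0.0], [0.362, 0.932, -0.0], [-0.0, -0.0, -1.0]]
ft_force: [-0.5, 0.7, -2.6]
opening: 0.0131
grip_force: 58.8
```

Call:
move_arm --rows '[[[0, 0, 0, 0, 0, -0.05, 0], [0, 0, 0, 0, 0, -0.05, 0], [0, 0, 0, 0, 0, 0, 0]]]'

```text
clock: 8.93
tcp_pos: [0.4063, 0.3333, 0.0902]
orientation: [[-0.932, 0.363, 0.0], [0.363, 0.932, 0.0], [-0.0, 0.0, -1.0]]
ft_force: [-1.0, -0.7, 1.9]
opening: 0.0123
grip_force: 59.5
```

Call:
move_arm --rows '[[[0, 0, 0, 0, 0, -0.05, 0], [0, 0, 0, 0, 0, 0, 0]]]'

```text
clock: 9.1
tcp_pos: [0.4064, 0.3333, 0.0901]
orientation: [[-0.932, 0.363, 0.001], [0.363, 0.932, 0.0], [-0.001, 0.001, -1.0]]
ft_force: [-2.9, -4.5, 6.8]
opening: 0.0128
grip_force: 60.4
```

Call:
move_arm --rows '[[[0, 0, 0, 0, 0, 0, 30], [0, 0, 0, 0, 0, 0, 60], [0, 0, 0, 0, 0, 0, 60], [0, 0, 0, 0, 0, 0, 60], [0, 0, 0, 0, 0, 0.5, 60], [0, 0, 0, 0, 0, 1.5, 60], [0, 0, 0, 0, 0, 3, 60], [0, 0, 0, 0, 0, 4, 100], [0, 0, 0, 0, 0, 4, 100], [0, 0, 0, 0, 0, 4, 100], [0, 0, 0, 0, 0, 2, 100], [0, 0, 0, 0, 0, 0, 100]]]'

```text
clock: 10.1
tcp_pos: [0.4071, 0.334, 0.2849]
orientation: [[-0.932, 0.362, 0.007], [0.362, 0.932, 0.005], [-0.005, 0.007, -1.0]]
ft_force: [0.6, 1.1, -0.4]
opening: 0.0855
grip_force: 0.0
```

```bash
cat > h.py <<'E'
from station import bot
import numpy as np,cv2
def cloud(c):
    P=bot.camera_params(c);p,d=bot.read_camera(c)
    K=P["camera_matrix"];T=np.linalg.inv(P["camera_from_world"])
    v,u=np.mgrid[:400,:640];X=np.stack([(u-K[0,2])/K[0,0]*d,(v-K[1,2])/K[1,1]*d,d],-1)@T[:3,:3].T+T[:3,3]
    X[d==0]=np.nan
    return p,X,P
def circ(X,z,x,y,r,dz=.004):
    m=(abs(X[...,2]-z)<dz)&(np.hypot(X[...,0]-x,X[...,1]-y)<r);q=X[m]
    return len(q),(((q.max(0)+q.min(0))/2).round(4),(q.max(0)-q.min(0)).round(4)) if len(q) else 0
E
python3 - <<'E'
from h import *
for c in("wrist","scene"):
    p,X,P=cloud(c);s=bot.get_state()
    print(c,s['tcp_pos'],s['ft_force'])
    print('skirt',circ(X,.078,.406,.333,.038),'knob',circ(X,.117,.406,.333,.02))
    for q in((.479,.3037),(.5513,.2747)): print('die',circ(X,.084,*q,.036))
    print([(np.round(r["centre"],4).tolist(),round(r["p"],2)) for r in bot.mark_of("cap_mid",c)[:1]])
    cv2.imwrite(f'pics/{c}3.png',p[...,::-1])
E
```

```text
wrist [0.40656413 0.333622   0.28186192] [-0.76699596  0.6978364  -0.15138781]
skirt (1341, (array([0.4061, 0.3323, 0.0779]), array([0.0617, 0.0611, 0.0075]))) knob (163, (array([0.4057, 0.3323, 0.1163]), array([0.0166, 0.0169, 0.0064])))
die (898, (array([0.4787, 0.3048, 0.083 ]), array([0.0552, 0.0551, 0.0061])))
die (768, (array([0.5512, 0.2752, 0.0831]), array([0.0561, 0.0553, 0.0061])))
[([0.4065, 0.3307, 0.0851], 0.68)]
scene [0.40587547 0.33307171 0.27870459] [ 0.18088687 -0.26189253 -1.21633338]
skirt (195, (array([0.4074, 0.3314, 0.0776]), array([0.061 , 0.0607, 0.0072]))) knob (27, (array([0.4085, 0.3309, 0.1162]), array([0.0167, 0.0156, 0.0056])))
die (166, (array([0.4801, 0.3042, 0.0831]), array([0.0573, 0.0551, 0.0062])))
die (165, (array([0.5516, 0.2751, 0.0833]), array([0.0557, 0.0529, 0.0066])))
[([0.4066, 0.332, 0.0853], 0.57)]
```

View pics/wrist3.png

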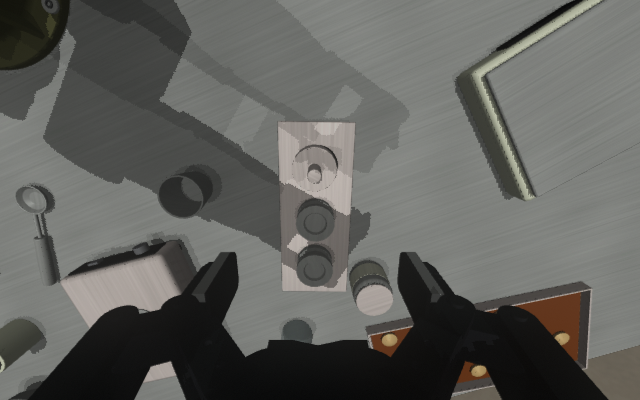

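The cap stands at (314,165), in line with the two dies at (315,218) and (315,265); the bystanders are untouched. Next I go over the hub for a look at the keyway.

Call:
move_arm --rows '[[[0, 0, 0, 0.6, -1.5, 0, 100], [0, 0, 0, 1.2, -3.0, 0, 100], [0, 0, 0, 1.5, -3.8, 0, 100], [0, 0, 0, 1.5, -3.8, 0, 100], [0, 0, 0, 1.5, -3.8, 0, 100], [0, 0, 0, 1.5, -3.8, 0, 100], [0, 0, 0, 1.5, -3.8, 0, 100], [0, 0, 0, 1.5, -3.8, 0, 100], [0, 0, 0, 1.5, -3.8, 0, 100], [0, 0, 0, 1.4, -3.5, -1.5, 100], [0, 0, 0, 1.0, -2.9, -2.5, 100], [0, 0, 0, 0, 0, 0, 100]]]'

```text
clock: 11.3
tcp_pos: [0.5522, -0.0461, 0.2331]
orientation: [[-0.93, 0.366, -0.009], [0.366, 0.93, 0.0], [0.008, -0.003, -1.0]]
ft_force: [-0.6, -0.6, -0.2]
opening: 0.0855
grip_force: 0.0
```

Run:
```python
from h import *
bot.read_camera("scene")
p,X,P=cloud("wrist");np.savez('w4.npz',p=p,X=X,**P);s=bot.get_state();print(s['clock'],s['tcp_pos'])
print('rim',circ(X,.145,.554,-.0415,.033))
m=(abs(X[...,2]-.145)<.004)&(np.hypot(X[...,0]-.554,X[...,1]+.0415)<.04)
q=X[m];A=np.c_[2*q[:,:2],np.ones(len(q))]
for r0,r1 in((.011,.03),):
    c=np.array(cv2.minEnclosingCircle(q[:,:2].astype(np.float32))[0]);print('mec',cv2.minEnclosingCircle(q[:,:2].astype(np.float32)))
# top-down resample at rim plane
c=((q.max(0)+q.min(0))/2)[:2];S=500;h=.045
g=np.linspace(-h,h,S);gx,gy=np.meshgrid(g,g[::-1])
W=np.stack([gx+c[0],gy+c[1],np.full_like(gx,.145),np.ones_like(gx)],-1)@P["camera_from_world"].T
uv=W[...,:3]@P["camera_matrix"].T;uv=(uv[...,:2]/uv[...,2:]).astype(np.float32)
im=cv2.remap(p,uv[...,0],uv[...,1],cv2.INTER_CUBIC)
cv2.imwrite('pics/rim.png',cv2.convertScaleAbs(im[...,::-1],alpha=1.8));print(c)
# boss
b=(X[...,2]>.105)&(X[...,2]<.122)&(np.hypot(X[...,0]-c[0],X[...,1]-c[1])<.04)&(np.hypot(X[...,0]-c[0],X[...,1]-c[1])>.027)
print('boss',b.sum(),np.degrees(np.arctan2(*(X[b][:,:2].mean(0)-c)[::-1])) if b.any() else 0, X[b].mean(0) if b.any() else 0)
print([(np.round(r["centre"],4).tolist(),round(r["p"],2)) for r in bot.mark_of("hub_rim","wrist")[:1]])
```

```text
11.4 [ 0.55252707 -0.04242275  0.23732663]
rim (1487, (array([ 0.5543, -0.0419,  0.1439]), array([0.0496, 0.0496, 0.0057])))
mec ((0.5543037056922913, -0.04188954830169678), 0.025153247639536858)
[ 0.55427625 -0.04192304]
boss 0 0 0
[([0.5521, -0.0434, 0.1459], 0.66)]
```

View pics/rim.png

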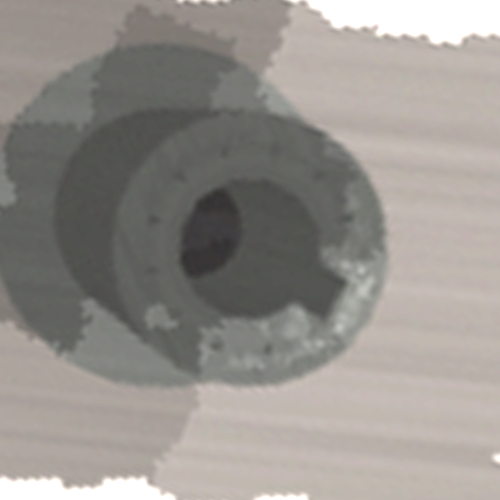

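The top-down rim view shows the bore centred at about (250,250) and the keyway pointing to about (325,302), that is to roughly -35° in world.

```bash
cat >> h.py <<'E'
def top(X,p,P,c,z,h=.045,S=450):
    g=np.linspace(-h,h,S);gx,gy=np.meshgrid(g,g[::-1])
    W=np.stack([gx+c[0],gy+c[1],np.full_like(gx,z),np.ones_like(gx)],-1)@P["camera_from_world"].T
    uv=W[...,:3]@P["camera_matrix"].T;uv=(uv[...,:2]/uv[...,2:]).astype(np.float32)
    zz=cv2.remap(X[...,2].astype(np.float32),uv[...,0],uv[...,1],cv2.INTER_NEAREST)
    im=cv2.remap(p,uv[...,0],uv[...,1],cv2.INTER_CUBIC)
    return gx,gy,zz,im
E
python3 - <<'E'
from h import *
D=np.load('w4.npz');P={k:D[k] for k in('camera_matrix','camera_from_world')}
c=(.5543,-.0419)
gx,gy,zz,im=top(D['X'],D['p'],P,c,.145)
r=np.hypot(gx,gy);a=np.degrees(np.arctan2(gy,gx))
g=im.mean(2)
for lo,hi in((.0138,.0155),(.0155,.0172)):
    m=(r>lo)&(r<hi)
    d=m&(zz<.1405)
    print('depth gap',d.sum(),np.percentile(a[d],[2,10,50,90,98]).round(1))
    for k in range(-80,20,5): print(k,round(g[m&(a>=k)&(a<k+5)].mean()),end='; ')
    print()
b=(zz<.1405)&(r<.0125);print('bore low',b.sum(),gx[b].mean(),gy[b].mean())
# bore extents
b=(zz<.1405)&(r<.02);print(gx[b].min(),gx[b].max(),gy[b].min(),gy[b].max())
E
```

```text
depth gap 344 [-47.8 -45.  -32.2 -19.4 -17. ]
-80 78; -75 71; -70 73; -65 78; -60 81; -55 87; -50 64; -45 46; -40 46; -35 46; -30 47; -25 46; -20 46; -15 61; -10 70; -5 70; 0 62; 5 54; 10 54; 15 54; 
depth gap 215 [-45.  -43.3 -33.  -20.3 -17.5]
-80 73; -75 73; -70 80; -65 87; -60 83; -55 81; -50 66; -45 48; -40 45; -35 47; -30 47; -25 46; -20 51; -15 71; -10 79; -5 69; 0 62; 5 56; 10 55; 15 54; 
bore low 11367 -0.00035711451682016805 0.00011418882816922514
-0.018140311804008907 0.015534521158129179 -0.012327394209354116 0.01373051224944321
```

Call:
move_arm --rows '[[[0, 0, 0, -0.3, -2, 0, 100], [0, 0, 0, -0.4, -3, 0, 100], [0, 0, 0, -0.5, -3.9, 0, 100], [0, 0, 0, -0.5, -3.9, 0, 100], [0, 0, 0, -0.5, -3.9, 0, 100], [0, 0, 0, -0.5, -3.9, 0, 100], [0, 0, 0, -0.5, -3.9, 0, 100], [0, 0, 0, -0.4, -3.2, 0, 100], [0, 0, 0, -0.2, -2, 0, 100], [0, 0, 0, 0, 0, 0, 100], [0, 0, 0, 0, 0, 0, 100]]]'

```text
clock: 12.37
tcp_pos: [0.5154, -0.3383, 0.2398]
orientation: [[-0.932, 0.363, 0.001], [0.363, 0.932, -0.0], [-0.001, 0.0, -1.0]]
ft_force: [-0.5, 0.4, 0.3]
opening: 0.0852
grip_force: 0.0
```

Run:
```python
from h import *
p,X,P=cloud("wrist");np.savez('w5.npz',p=p,X=X,**P);s=bot.get_state();print(s['clock'],s['tcp_pos'],s['orientation'].round(3).tolist())
m=(X[...,2]>.117)&(X[...,2]<.13)&(np.hypot(X[...,0]-.5155,X[...,1]+.339)<.05)
q=X[m];(x,y),(w,h),an=cv2.minAreaRect((q[:,:2]*1000).astype(np.float32));print('grip top',m.sum(),x,y,w,h,an,q[:,2].mean())
print(cv2.boxPoints(((x,y),(w,h),an)).round(1).tolist())
m=(abs(X[...,2]-.078)<.006)&(np.hypot(X[...,0]-.5155,X[...,1]+.339)<.05)
q=X[m];c=np.array([x,y])/1000;r=np.hypot(*(q[:,:2]-c).T);a=np.degrees(np.arctan2(q[:,1]-c[1],q[:,0]-c[0]))
print('collar',m.sum(),q[:,2].mean(), 'lug',a[r>.0285].round().astype(int).tolist()[:60])
gx,gy,zz,im=top(X,p,P,c,.1)
im=cv2.remap if 0 else im
cv2.imwrite('pics/sp.png',cv2.convertScaleAbs(im[...,::-1],alpha=1.6))
```

```text
12.4167 [ 0.51566328 -0.33757023  0.23990111] [[-0.932, 0.362, 0.001], [0.362, 0.932, -0.0], [-0.001, 0.0, -1.0]]
grip top 477 516.2442626953125 -336.50347900390625 14.006409645080566 40.026676177978516 61.26986312866211 0.1223945362366727
[[495.29998779296875, -333.0], [530.4000244140625, -352.29998779296875], [537.2000122070312, -340.0], [502.1000061035156, -320.70001220703125]]
collar 928 0.07759621049650856 lug [-130, -35, -34, -32, -30, -28, -26, -24, -23, -21]
```

View pics/sp.png

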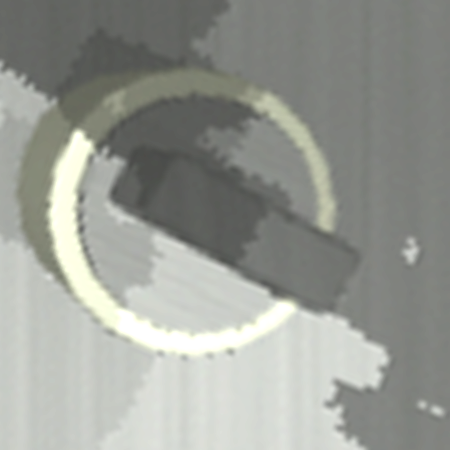

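The spindle's grip is seen from above. Its 14 x 40 mm top, measured by depth, is centred at (516.2,-336.5) mm with the long axis at -29°, and lug points appear only on the -29° side. So the key lies about 3° from the keyway (-32°).

Call:
move_arm --rows '[[[0, 0, -4, 0.08, 0.2, -1, 100], [0, 0, -3.5, 0, 0, -2, 100], [0, 0, 0, 0, 0, -3, 100], [0, 0, 0, 0, 0, -3, 100], [0, 0, 0, 0, 0, -3, 100], [0, 0, 0, 0, 0, -2, 100], [0, 0, 0, 0, 0, -1.1, 100], [0, 0, 0, 0, 0, 0, 100], [0, 0, 0, 0, 0, 0, 0], [0, 0, 0, 0, 0, 0, 0], [0, 0, 0, 0, 0, 0, 0], [0, 0, 0, 0, 0, 0, 0]]]'

```text
clock: 13.42
tcp_pos: [0.5164, -0.337, 0.0897]
orientation: [[-0.877, 0.481, 0.002], [0.481, 0.877, -0.001], [-0.002, -0.0, -1.0]]
ft_force: [-0.2, -0.2, 0.5]
opening: 0.0387
grip_force: 0.0
```

Call:
move_arm --rows '[[[0, 0, 0, 0, 0, 0, 0], [0, 0, 0, 0, 0, 0, 0], [0, 0, 0, 0, 0, 0, 0], [0, 0, 0, 0, 0, 0, 0], [0, 0, 0, 0, 0, 0, 0]]]'

```text
clock: 13.83
tcp_pos: [0.516, -0.3372, 0.089]
orientation: [[-0.877, 0.481, 0.001], [0.481, 0.877, -0.001], [-0.001, -0.0, -1.0]]
ft_force: [-2.4, -1.7, 6.0]
opening: 0.0119
grip_force: 61.1
```

Call:
move_arm --rows '[[[0, 0, 0, 0, 0, 0.4, 0], [0, 0, 0, 0, 0, 0.8, 0], [0, 0, 0, 0, 0, 1.3, 0], [0, 0, 0, 0, 0, 1.8, 0], [0, 0, 0, 0, 0, 2, 0], [0, 0, 0, 0, 0, 2, 0], [0, 0, 0, 0, 0, 2, 0], [0, 0, 0, 0, 0, 2, 0], [0, 0, 0, 0, 0, 1.7, 0], [0, 0, 0, 0, 0, 1.2, 0], [0, 0, 0, 0, 0, 0.8, 0], [0, 0, 0, 0, 0, 0, 0]]]'

```text
clock: 14.83
tcp_pos: [0.5162, -0.3369, 0.2503]
orientation: [[-0.877, 0.481, 0.002], [0.481, 0.877, -0.001], [-0.002, -0.0, -1.0]]
ft_force: [-0.5, -0.4, -4.7]
opening: 0.012
grip_force: 59.9
```

Run:
```python
from h import *
s=bot.get_state();print(s['clock'],s['tcp_pos'],s['opening'],s['grip_force'],s['ft_force'],s['torque'])
for c in("scene","side"):
    p,X,P=cloud(c)
    for n in("spindle_mid","spindle"):print(c,n,[(np.round(r["centre"],4).tolist(),round(r["p"],2)) for r in bot.mark_of(n,c)[:2]])
    np.savez(f'{c}6.npz',p=p,X=X,**P)
p,X,P=cloud("wrist")
x,y,z=s['tcp_pos'];o=s['orientation'];L=np.concatenate([X.reshape(-1,3)-s['tcp_pos']])@o
m=(abs(L[:,0])<.06)&(abs(L[:,1])<.045)&(L[:,2]>0)&(L[:,2]<.08);q=L[m]
m2=np.hypot(q[:,0],q[:,1])<.06
print(len(q));
for i in range(0,80,5):
    r=q[(q[:,2]*1000>=i)&(q[:,2]*1000<i+5)]
    if len(r):print(i,len(r),(r.min(0)*1000).round(1),(r.max(0)*1000).round(1))
cv2.imwrite('pics/w6.png',p[...,::-1])
```

```text
14.8333 [ 0.51623271 -0.33687716  0.25026805] 0.01201771852510659 59.90253031253815 [-0.47472313 -0.41743292 -4.68011292] [0.01812294 0.01202483 0.02734645]
scene spindle_mid [([0.5144, -0.3395, 0.2322], 0.88)]
scene spindle [([0.513, -0.3403, 0.1776], 0.78), ([0.3551, -0.1626, -0.0001], 0.42)]
side spindle_mid [([0.5164, -0.3328, 0.2274], 0.58)]
side spindle [([0.5114, -0.3384, 0.1735], 0.86)]
2404
0 57 [18.1 -6.2  0.1] [20.8  7.8  4.9]
5 49 [19.2 -5.7  5.2] [21.   7.4  9.8]
10 1983 [-15.4 -25.1  10. ] [26.6 25.9 15. ]
15 293 [-15.6 -23.6  15. ] [26.7 26.2 20. ]
20 22 [ 17.2 -18.9  20.1] [26.3 19.9 21.5]
```

View pics/w6.png

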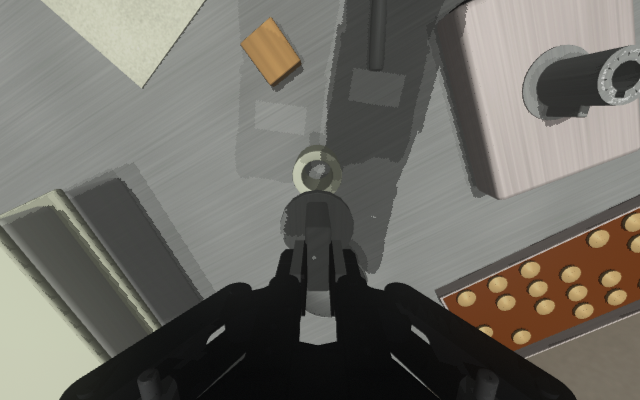

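The wrist view shows the spindle hanging straight in the pads, its collar centred at about (317,225). The hub with its keyway is at the right edge (625,75). I stop beside the hub for one settled look.

Call:
move_arm --rows '[[[0, 0, 0, 0, 1.2, 0, 0], [0, 0, 0, 0, 2.4, 0, 0], [0, 0, 0, 0, 3, 0, 0], [0, 0, -1.1, 0, 3.2, 0, 0], [0, 0, -1.1, 0, 3.2, 0, 0], [0, 0, -1.1, -0.1, 3, 0, 0], [0, 0, 0, -0.1, 2.8, 0, 0], [0, 0, 0, -0.1, 2.1, 0, 0], [0, 0, 0, 0, 1.2, 0, 0], [0, 0, 0, 0, 0, 0, 0], [0, 0, 0, 0, 0, 0, 0], [0, 0, 0, 0, 0, 0, 0]]]'

```text
clock: 16.18
tcp_pos: [0.5129, -0.1164, 0.2483]
orientation: [[-0.847, 0.531, -0.0], [0.531, 0.847, -0.0], [-0.0, -0.0, -1.0]]
ft_force: [-1.0, -0.3, -4.2]
opening: 0.0119
grip_force: 59.9
```

Run:
```python
from h import *
for i in range(2):
    s=bot.get_state();p,X,P=cloud("wrist");t=s['tcp_pos'];o=s['orientation'];print(s['clock'],t,np.degrees(np.arctan2(o[1,1],o[0,1])),np.degrees(s['torque']).round(0))
    m=(abs(X[...,2]-.1445)<.004)&(np.hypot(X[...,0]-.554,X[...,1]+.042)<.035);q=X[m]
    c=cv2.minEnclosingCircle(q[:,:2].astype(np.float32));print('rim',m.sum(),c,(q.max(0)+q.min(0))/2,q[:,2].mean())
    c=np.array(c[0]);gx,gy,zz,im=top(X,p,P,c,.145);r=np.hypot(gx,gy);a=np.degrees(np.arctan2(gy,gx));g=im.mean(2)
    for lo,hi in((.0138,.0155),(.0155,.0172)):
        mm=(r>lo)&(r<hi)
        print([int(round(g[mm&(a>=k)&(a<k+4)].mean())) for k in range(-64,8,4)])
        d=mm&(zz<.1405)&(abs(a+32)<30);print(np.percentile(a[d],[2,10,50,90,98]).round(1) if d.any() else '')
    L=(X.reshape(-1,3)-t)@o
    k=L[(np.hypot(L[:,0],L[:,1])<.03)&(L[:,2]>.008)&(L[:,2]<.02)];print('collar',len(k),k.min(0).round(4),k.max(0).round(4),cv2.minEnclosingCircle(k[:,:2].astype(np.float32)))
cv2.imwrite('pics/w7.png',cv2.convertScaleAbs(im[...,::-1],alpha=1.6))
```

```text
16.1833 [ 0.51294144 -0.11640813  0.24830597] 57.919671544608576 [ 0. -1. -1.]
rim 1439 ((0.5543158054351807, -0.041836682707071304), 0.025171175599098206) [ 0.55434797 -0.04189494  0.14381803] 0.144590137493312
[136, 147, 166, 149, 85, 61, 62, 63, 60, 54, 50, 51, 110, 160, 179, 169, 159, 149]
[-47.2 -45.  -33.5 -22.  -19.8]
[150, 148, 168, 146, 100, 63, 59, 60, 63, 61, 53, 61, 131, 159, 177, 167, 159, 137]
[-45.  -43.4 -32.  -21.7 -20.4]
collar 2288 [-0.0162 -0.0252  0.008 ] [0.0261 0.0262 0.0186] ((0.00024256380856968462, 0.0004539273213595152), 0.025988150388002396)
16.2333 [ 0.51292585 -0.11657635  0.2482272 ] 57.89241815170973 [2. 0. 0.]
rim 1441 ((0.5543727874755859, -0.041790805757045746), 0.02530999295413494) [ 0.55435782 -0.04188935  0.14396919] 0.14457483504568186
[134, 134, 138, 126, 79, 62, 62, 62, 61, 55, 49, 60, 127, 152, 146, 139, 133, 148]
[-48.3 -46.1 -34.6 -23.3 -20.9]
[137, 142, 138, 138, 96, 61, 58, 61, 63, 63, 54, 68, 121, 140, 150, 151, 141, 147]
[-46.  -44.5 -34.2 -23.1 -21.3]
collar 2292 [-0.0163 -0.0252  0.008 ] [0.0261 0.0261 0.019 ] ((0.0003053036634810269, 0.0004988678265362978), 0.025937315076589584)
```

View pics/w7.png

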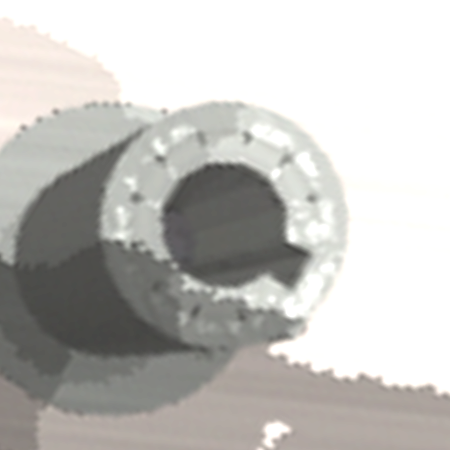

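The rim view shows the keyway at (290,262), 32° below +x, matching the key as now turned. The hub centre is confirmed at (554.3,-41.8) mm.

Call:
move_arm --rows '[[[0, 0, 0, 0.6, 1.0, 0, 0], [0, 0, 0, 0.9, 1.6, 0, 0], [0, 0, 0, 1.0, 1.9, 0, 0], [0, 0, 0, 0.9, 1.6, 0, 0], [0, 0, 0, 0.54, 0.91, 0, 0], [0, 0, 0, 0.2, 0.4, 0, 0], [0, 0, 0, 0, 0, -0.8, 0], [0, 0, 0, 0, 0, -1, 0], [0, 0, 0, 0, 0, -0.7, 0], [0, 0, 0, 0, 0, -0.7, 0], [0, 0, 0, 0, 0, -0.5, 0], [0, 0, 0, 0, 0, 0, 0]]]'

```text
clock: 17.28
tcp_pos: [0.5538, -0.042, 0.21]
orientation: [[-0.847, 0.531, -0.002], [0.531, 0.847, 0.0], [0.002, -0.001, -1.0]]
ft_force: [0.4, -0.3, -4.9]
opening: 0.0119
grip_force: 59.8
```

Call:
move_arm --rows '[[[0, 0, 0, 0, 0, -0.3, 0], [0, 0, 0, 0, 0, -0.3, 0], [0, 0, 0, 0, 0, -0.3, 0], [0, 0, 0, 0, 0, -0.2, 0], [0, 0, 0, 0, 0, -0.2, 0], [0, 0, 0, 0, 0, 0, 0]]]'

```text
clock: 17.78
tcp_pos: [0.5542, -0.0416, 0.198]
orientation: [[-0.848, 0.531, -0.001], [0.531, 0.848, 0.0], [0.0, -0.0, -1.0]]
ft_force: [-0.0, -0.4, -3.7]
opening: 0.0119
grip_force: 59.8
```

Call:
move_arm --rows '[[[0, 0, 0, 0, 0, -0.3, 0], [0, 0, 0, 0, 0, -0.4, 0], [0, 0, 0, 0, 0, -0.4, 0], [0, 0, 0, 0, 0, -0.4, 0], [0, 0, 0, 0, 0, -0.3, 0], [0, 0, 0, 0, 0, -0.2, 0], [0, 0, 0, 0, 0, 0, 0]]]'

```text
clock: 18.37
tcp_pos: [0.5542, -0.0416, 0.1778]
orientation: [[-0.848, 0.531, -0.001], [0.531, 0.848, 0.0], [0.001, -0.0, -1.0]]
ft_force: [0.1, -0.1, -4.4]
opening: 0.0121
grip_force: 59.9
```

Key is in. Now against the spring.

Call:
move_arm --rows '[[[0, 0, 0, 0, 0, -0.3, 0], [0, 0, 0, 0, 0, -0.3, 0], [0, 0, 0, 0, 0, -0.2, 0], [0, 0, 0, 0, 0, -0.2, 0], [0, 0, 0, 0, 0, -0.1, 0], [0, 0, 0, 0, 0, 0, 0]]]'

```text
clock: 18.87
tcp_pos: [0.5546, -0.0417, 0.1678]
orientation: [[-0.848, 0.531, 0.001], [0.531, 0.848, -0.0], [-0.001, 0.0, -1.0]]
ft_force: [0.5, -1.1, 5.1]
opening: 0.0122
grip_force: 61.0
```

Call:
move_arm --rows '[[[0, 0, 0, 0, 0, -0.1, 0], [0, 0, 0, 0, 0, -0.1, 0], [0, 0, 0, 0, 0, 0, 0]]]'

```text
clock: 19.12
tcp_pos: [0.5547, -0.0417, 0.1661]
orientation: [[-0.848, 0.531, 0.002], [0.531, 0.848, -0.0], [-0.001, 0.001, -1.0]]
ft_force: [0.1, 0.3, 6.5]
opening: 0.012
grip_force: 61.2
```

Call:
move_arm --rows '[[[0, 0, 0, 0, 0, -0.1, 0], [0, 0, 0, 0, 0, -0.1, 0], [0, 0, 0, 0, 0, -0.1, 0], [0, 0, 0, 0, 0, 0, 0]]]'

```text
clock: 19.45
tcp_pos: [0.555, -0.0418, 0.1641]
orientation: [[-0.848, 0.531, 0.003], [0.531, 0.848, -0.001], [-0.003, 0.001, -1.0]]
ft_force: [-2.2, -0.8, 12.7]
opening: 0.0121
grip_force: 62.0
```

Call:
move_arm --rows '[[[0, 0, 0, 0, 0, -0.05, 0], [0, 0, 0, 0, 0, 0, 0]]]'

```text
clock: 19.62
tcp_pos: [0.5551, -0.0419, 0.164]
orientation: [[-0.848, 0.531, 0.003], [0.531, 0.848, -0.001], [-0.003, 0.001, -1.0]]
ft_force: [-3.9, 0.4, 17.2]
opening: 0.0118
grip_force: 62.5
```

Call:
move_arm --rows '[[[0, 0, 0, 0, 0, -0.05, 0], [0, 0, 0, 0, 0, -0.05, 0], [0, 0, 0, 0, 0, 0, 0], [0, 0, 0, 0, 0, 0, 0]]]'

```text
clock: 19.95
tcp_pos: [0.5552, -0.0419, 0.164]
orientation: [[-0.848, 0.531, 0.004], [0.531, 0.848, -0.001], [-0.004, 0.001, -1.0]]
ft_force: [-7.3, -0.3, 26.3]
opening: 0.0121
grip_force: 63.5
```

Run:
```python
from h import *
for c in("scene","side"):
    p,X,P=cloud(c)
    for n in("spindle_mid","spindle"):print(c,n,[(np.round(r["centre"],4).tolist(),round(r["p"],2)) for r in bot.mark_of(n,c)[:2]])
    if c=="side": cv2.imwrite('pics/end.png',cv2.resize(p[120:260,240:410],None,fx=4,fy=4,interpolation=2)[...,::-1])
    print('cap',circ(X,.078,.406,.333,.038))
p,X,P=cloud("wrist");s=bot.get_state();L=(X.reshape(-1,3)-s['tcp_pos'])@s['orientation']
k=(np.hypot(L[:,0],L[:,1])<.026)&(L[:,2]>.004)&(L[:,2]<.02);print('collar z',np.percentile(X.reshape(-1,3)[k][:,2],[10,50,90]),k.sum())
print(s['clock'],s['tcp_pos'],s['ft_force'],s['opening'],s['grip_force'])
```

```text
scene spindle_mid [([0.5512, -0.044, 0.1452], 0.77)]
scene spindle [([0.5535, -0.0434, 0.0918], 0.51)]
cap (199, (array([0.4078, 0.3303, 0.078 ]), array([0.0605, 0.0598, 0.0079])))
side spindle_mid [([0.5525, -0.0421, 0.1462], 0.53)]
side spindle [([0.5522, -0.0457, 0.0905], 0.87), ([0.4, 0.3309, 0.0513], 0.69)]
cap (95, (array([0.4052, 0.3321, 0.078 ]), array([0.0618, 0.0627, 0.0079])))
collar z [0.15195755 0.15291009 0.15379295] 2230
20.3 [ 0.55521146 -0.04195336  0.16396066] [-7.4638708  -1.56044184 25.33599915] 0.011734648045133505 63.50865840911865
```

View pics/end.png

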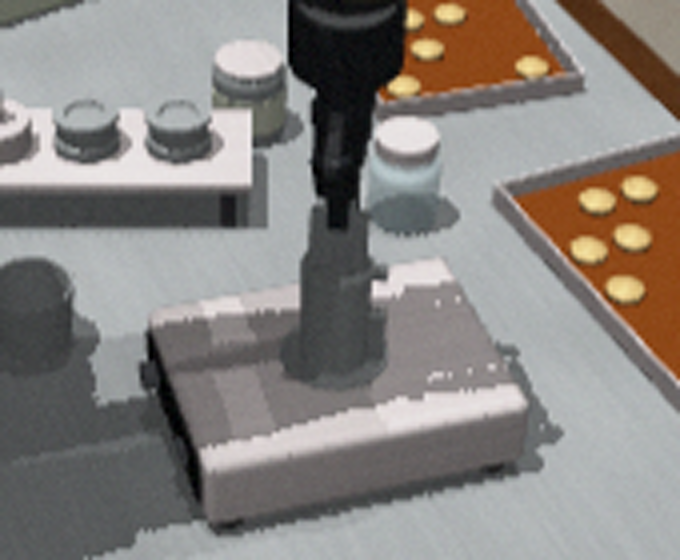

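The side view shows the collar seated on the hub at (335,265), the lug at (375,275), and no gap. The collar's top is at 152.9 mm, against 153 mm expected.

```bash
python3 -c "
from station import bot
print(bot.sign_off())"
```

```text
the job is handed in; nothing more can be done
None
```

The job is handed in at about 20 s: the cap stands in the free place in line with the dies (about 2 mm off), and the spindle is keyed into the hub with its collar flush on the rim (top measured at 152.9 mm, 153 mm expected), still gripped and pressed home with about 25 N.

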